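# Raise the bench magnifier one rung

### The job

The red-handled magnifier sits too low over its silver filigree for the engraver's hand. Lift its frame by the red bar until the pawl has passed the next rung, lower it gently so that the pawl sits on that rung, exactly one rung higher than now, and let go. Leave the blue-handled magnifier down as it is.

Things in the scene. Friction and masses are not known exactly. Their poses are not given: they have to be found in the camera images.
- red_grip (a point): Middle of the red bar on top of the red magnifier's sliding frame, moving with it: 14 x 14 mm section, 90 mm long, level, its centre 175 mm above the bench at the start. y runs along the bar, z up, x away from the 90 mm round lens (lens centre 87 mm to -x, top 61 mm below the bar). Grip from above across the bar's long sides; free 40 mm down beside it. The stand is fixed, turned up to 0.4 rad.
- red_frame (a joint): Raise of the red magnifier's frame, straight up, m: 0 at the start, range 0 to 0.125. Rungs 40 mm apart on fixed rails: it seats at 0, 0.040 and 0.080. Rising, the pawl meets the next rung at 0.026 and is past it at about 0.052; lowered from 0.056 to 0.088 it seats at 0.040. Higher, it catches the rung after and cannot come down again. Weighs about 0.4 kg (varies); falls if let go unseated.
- red_pawl (a joint): Angle of the red magnifier's brass pawl, on the stand's side away from the lens, rad: 0 is level, home against its stop, where it can carry the frame; grows to at most 1.3 as a rung swings its nose down in passing. A brass counterweight brings it home by itself: it need not be touched.
- blue_frame (a joint): Raise of the blue magnifier's frame, m: 0 at the start, to stay 0. A twin of the red one but for its blue bar; the two stand left and right on the bench, about 0.3 to 0.5 m apart, in either order.
Not all that is in view belongs to the job. Leave any orange look-alike of the part that bears red_grip alone.

How it is judged (in metres and radians):
At the end, for the whole second after the job is handed in: The red magnifier's frame rests, still, one rung up (0.040 m raised, within 5 mm) with its pawl within 10 degrees of level, and the blue magnifier's frame is down (raised less than 5 mm) (value of joint red_frame between 0.035 and 0.045 m and value of joint red_pawl below 0.17 rad and velocity of joint red_frame between -0.01 and 0.01 m/s and value of joint blue_frame below 0.005 m); the robot touches nothing.
It fails at once if the red magnifier's frame is let fall (comes down faster than 0.4 m/s) (velocity of joint red_frame below -0.4 m/s).
It fails at once if the blue magnifier's frame is lifted by more than 15 mm (value of joint blue_frame above 0.015 m).
It also fails if it takes over 32 s, if anything falls off the work surface, if the arm or the gripper's body presses on something with over 40 N, if the wrist force passes 120 N, or if a joint passes its speed limit or range.

### The arm

A 6-joint arm with a two-finger parallel gripper is mounted at the origin on the work surface. World frame = base frame: x ahead of the robot, y to its left, z up, the work surface at z = 0. Lengths are in mm, angles in degrees, forces in N, time in s.
With the tool pointing down it reaches from about 300 to 850 mm from the base axis. Payload 4.2 kg.
Tool frame: the origin (TCP) lies at the very end of the fingers, on their centre line; the grasp point (between the pads) lies 19 mm behind it (hold_point_z is the z of the grasp point in the tool frame, in mm); z points along the fingers, y is the direction in which the jaws open and shut (so a half turn about z gives the same grasp; the last joint's range is limited). The gripper opens to 91 mm and grips with 3 to 60 N. Pads are 32 mm wide; open, the fingers measure 118 mm over their backs; the gripper's body (76 mm by 178 mm) begins 60 mm behind the grasp point.
Start: joints at [73.453, 18.312, 89.639, -0, 72.044, -1.146], TCP at [152.708, 554.37, 188.576] pointing down, gripper open.
Joint ranges: [-177.97, 177.97], [-48.28, 115.42], [12.27, 149.76], [-77.06, 257.06], [2.81, 150.46], [-146.56, 146.56]. Speed limits (degrees/s): [147.25, 147.25, 180, 180, 180, 180].

### API

Orientations are given as [roll, pitch, yaw] about the fixed x, y, z axes, in that order (R = Rz(yaw) Ry(pitch) Rx(roll)).
In Python, from workcell import state, grab_frame, job_done, hold_point_z gives the robot as it stands. The module is installed in compiled form; this text tells all that it offers.
- The arm moves only by the shell command python3 -m creep 'ROWS' [FORCE]. ROWS is JSON, a list of rows, each a list of 7 numbers: the closure, from 0 (fully open) to 1 (shut), then the shift along the tool's x, y, z in mm, then the turn, a rotation vector about the tool's x, y, z in degrees. A call has 1 to 5 rows; each row shifts and turns the commanded pose from where the row before left it, along the tool's axes as they then stand; what a row does not reach is not made up. A row lasts 1/8 s, in which the tool goes at most 62.5 mm and 10.7 degrees, less where a joint would pass 70% of its speed; a pose out of reach is approached as far as the arm can. A call is refused whole if a number of a shift passes 62.5 or a number of a turn 10.7, either way. A call with a gripper value outside its range is refused whole. The fingers move at their own pace and stop on an object; FORCE is the grip in N (left out, the last holds). Time passes only in rows, so rows that do not move let the fingers close. It gives the time, the measured TCP pose, the force and the opening at its end, in the units of the state.
- state(): the state, without advancing time (a new reading comes with each control period).
- grab_frame(name): name is "side" or "top"; returns a dict with "frame" (384x512x3 uint8, red, green, blue), "fx", "fy", "cx", "cy" (pixels), "view" (4x4, takes a point from world to camera coordinates). Camera axes: x right, y down, z forward; pixel columns grow to the right and rows downward; lengths in mm; the calibration is good to about 2 mm. A picture is of the moment at which its call begins. There is no depth.
- job_done(): hands the job in, once; it reports no verdict.
The state is a dict: "time_s": time; "qpos": joint angles; "qvel": joint speeds; "effort": joint torques, N m; "ee_pos": TCP position; "ee_rot": TCP orientation; "force": force on the tool from outside, world axes, zero at the start; "torque": the same for the moment, N m; "gripper_width": finger opening in mm.
Only numpy, scipy, OpenCV 4.12 (cv2) and the standard library are available. Lean on these libraries where they do the work, as an engineer would, in place of code of your own. Each camera call takes 0.05 s, during which the arm holds its last target.

## Working session

There is one attempt and no reset: what is moved stays moved. The work goes in short steps, Python scripts to look and compute and a shell command to move; the robot and the scene stay as the last step left them, time stands still between calls to the robot, and variables do not carry over. Pictures are saved under pics/ and viewed, and the job is handed in when it is done.

```bash
mkdir -p pics; python3 - <<'E'
from workcell import state, grab_frame, hold_point_z
import cv2,numpy as np
print(hold_point_z if not callable(hold_point_z) else hold_point_z())
print(state())
for n in("side","top"):
    g=grab_frame(n); cv2.imwrite(f"pics/{n}0.png",g["frame"][:,:,::-1]); print(n,g["fx"],g["fy"],g["cx"],g["cy"]);print(np.round(g["view"],3).tolist())
E
```

```text
-18.8
{'time_s': 0.0, 'qpos': array([ 7.34520856e+01,  1.83519784e+01,  8.97063215e+01, -1.81218751e-03,
        7.20423895e+01, -1.14559457e+00]), 'qvel': array([-0.00285985,  0.03606164, -0.15644365,  0.03247999,  0.02890046,
       -0.04550328]), 'effort': array([ 4.37198105e-04, -4.12465632e+01, -2.31974745e+01,  7.27726263e-02,
        4.57722740e-02, -1.52077764e-04]), 'ee_pos': array([152.56955606, 553.82757932, 187.71749942]), 'ee_rot': array([-1.79899296e+02, -2.90512587e-04,  1.64598240e+02]), 'force': array([ 0.16103247, -0.74744796,  0.29155343]), 'torque': array([ 0.01213117,  0.01938191, -0.01056609]), 'gripper_width': 91.5627844606587}
side 411.74051101929285 411.74051101929285 255.34036428885784 193.18701893413257
[[-0.997, -0.07, -0.01, 554.705], [-0.034, 0.596, -0.802, 158.881], [0.062, -0.8, -0.597, 791.295], [0.0, 0.0, 0.0, 1.0]]
top 470.33221641755057 470.33221641755057 258.7992827118537 193.77798481106842
[[-0.006, -1.0, 0.017, -61.212], [-0.998, 0.005, -0.062, 583.93], [0.062, -0.017, -0.998, 1067.457], [0.0, 0.0, 0.0, 1.0]]
```

View pics/side0.png

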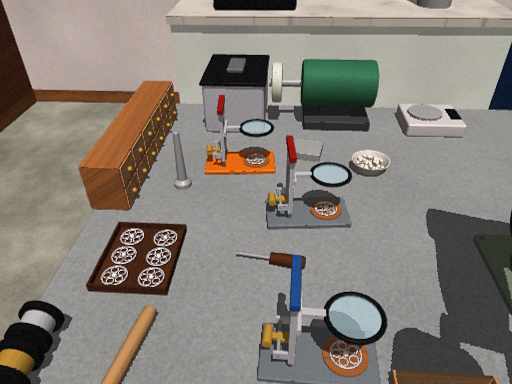

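View pics/top0.png

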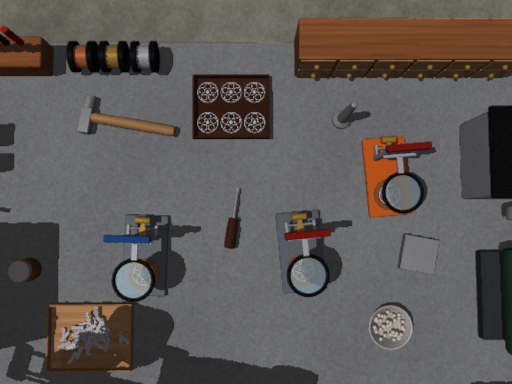

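The top view shows the real red bar at about (307,234) on a grey base, the blue one at (127,239), and the orange-based look-alike at (408,148). In the side view the real red bar is at about (291,148). Next I measure the red bar.

```bash
cat > h.py <<'E'
from workcell import state, grab_frame
import cv2,numpy as np
def ray(g,u,v):
    V=np.array(g["view"]);R=V[:3,:3];c=-R.T@V[:3,3]
    return c,R.T@np.array([(u-g["cx"])/g["fx"],(v-g["cy"])/g["fy"],1])
def plane(g,u,v,z):
    c,d=ray(g,u,v);return c+d*(z-c[2])/d[2]
def blobs(g,blue=False):
    h=cv2.cvtColor(g["frame"],cv2.COLOR_RGB2HSV)
    m=cv2.inRange(h,(105,140,60),(130,255,255)) if blue else cv2.inRange(h,(0,190,60),(4,255,255))|cv2.inRange(h,(170,190,60),(180,255,255))
    out=[]
    for c in cv2.findContours(m,cv2.RETR_EXTERNAL,cv2.CHAIN_APPROX_NONE)[0]:
        if cv2.contourArea(c)>60: out.append((cv2.minAreaRect(c),cv2.contourArea(c),c))
    return out
E
python3 - <<'E'
from h import *
np.set_printoptions(precision=1,suppress=True)
G={n:grab_frame(n) for n in("top","side")}
for n,g in G.items():
    for b in (0,1):
        for r,a,c in blobs(g,b):
            bx=cv2.boxPoints(r); print(n,b,"ctr",np.array(r[0]),"size",np.array(r[1]),a)
            for p in bx: print("   ",p,plane(g,*p,182))
for n,s in(("top",8),):
    g=G[n]["frame"][180:310,240:370]; cv2.imwrite("pics/z.png",cv2.resize(g,None,fx=4.5,fy=4.5,interpolation=2)[:,:,::-1])
g=G["side"]["frame"][120:240,240:370]; cv2.imwrite("pics/zs.png",cv2.resize(g,None,fx=4.5,fy=4.5,interpolation=2)[:,:,::-1])
E
```

```text
top 0 ctr [307.2 234.2] size [ 6.4 44.3] 231.5
    [284.8 233.2] [ 496.2 -112.1  182. ]
    [328.9 228.9] [ 503.9 -198.5  182. ]
    [329.5 235.3] [ 491.5 -199.5  182. ]
    [285.4 239.5] [ 483.8 -113.2  182. ]
top 0 ctr [408.9 146.6] size [ 6.3 44.2] 217.0
    [386.6 145.1] [ 668.9 -315.8  182. ]
    [430.7 141.8] [ 675.2 -403.8  182. ]
    [431.2 148.1] [ 662.6 -404.4  182. ]
    [387.1 151.4] [ 656.4 -316.4  182. ]
top 1 ctr [126.5 239. ] size [ 6. 45.] 244.0
    [104. 236.] [493. 239. 182.]
    [149. 236.] [492.4 152.1 182. ]
    [149. 242.] [480.8 152.  182. ]
    [104. 242.] [481.4 238.9 182. ]
side 0 ctr [290.9 148.7] size [26.5  7.1] 138.0
    [284.9 136.4] [ 505.5 -193.6  182. ]
    [291.8 135. ] [ 490.9 -200.4  182. ]
    [297. 161.] [481.  -97.7 182. ]
    [290.1 162.4] [494.3 -92.  182. ]
side 0 ctr [220.2 104. ] size [ 5.5 18.4] 79.5
    [216.5 112.9] [ 666.4 -298.5  182. ]
    [218.3  94.5] [ 677.2 -403.9  182. ]
    [223.8  95.1] [ 662.9 -401.2  182. ]
    [222.  113.4] [ 653.3 -296.3  182. ]
side 1 ctr [295.4 282.5] size [10.1 55.3] 489.0
    [289.4 310. ] [494.1 250.8 182. ]
    [291.4 254.7] [491.7 154.4 182. ]
    [301.5 255.1] [477.3 154.3 182. ]
    [299.5 310.3] [481.6 250.5 182. ]
```

View pics/z.png

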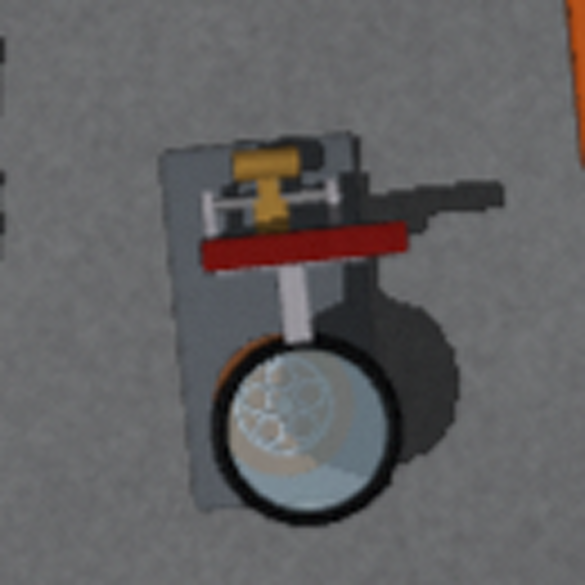

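View pics/zs.png

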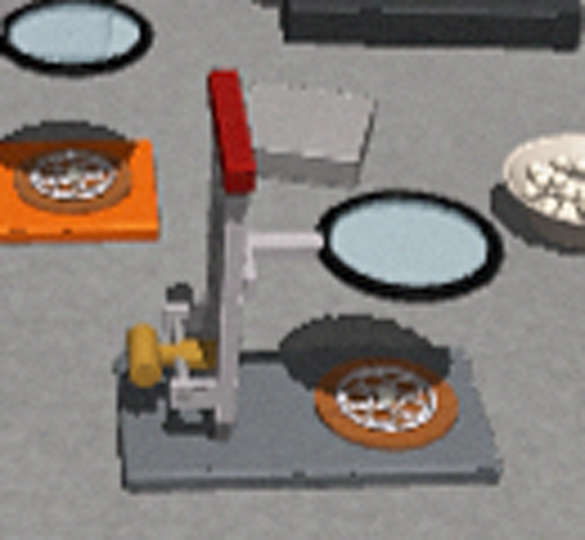

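The bar centre is at about (494,-156), with its long axis about 5° off y. The side view agrees: its x is about 493, and the measured length is about 88 mm. The target is TCP z about 156 and yaw about 95. I raise the tool first, then go across.

```bash
python3 -m creep '[[0,0,0,-40,0,0,0],[0,0,0,-40,0,0,0],[0,-34.5,-39.6,0,0,0,0],[0,-34.5,-39.6,0,0,0,0],[0,-34.5,-39.6,0,0,0,0]]'
python3 -m creep '[[0,-34.5,-39.6,0,0,0,0],[0,-34.5,-39.6,0,0,0,0],[0,-34.5,-39.6,0,0,0,0],[0,-34.5,-39.6,0,0,0,0],[0,-34.5,-39.6,0,0,0,0]]'
```

```text
time_s: 0.82
ee_pos: [221.4, 410.8, 268.4]
ee_rot: [-180.0, 0.0, 164.6]
force: [0.9, -0.8, -0.2]
gripper_width: 91.1
time_s: 1.45
ee_pos: [335.0, 174.1, 268.6]
ee_rot: [180.0, 0.0, 164.6]
force: [1.9, 1.1, -0.3]
gripper_width: 91.1
```

```bash
python3 -m creep '[[0,-34.5,-39.6,0,0,0,0],[0,-34.5,-39.6,0,0,0,0],[0,-34.5,-39.6,0,0,0,0],[0,-34.5,-39.6,0,0,0,0],[0,-34.5,-39.6,0,0,0,0]]'
python3 -m creep '[[0,-34.5,-39.6,0,0,0,0],[0,-34.5,-39.6,0,0,0,0],[0,0,0,0,0,0,10],[0,0,0,0,0,0,10],[0,0,0,0,0,0,10]]'
python3 -m creep '[[0,0,0,0,0,0,10],[0,0,0,0,0,0,10],[0,0,0,0,0,0,10],[0,0,0,0,0,0,9.5],[0,0,0,0,0,0,0]]'
```

```text
time_s: 2.08
ee_pos: [448.8, -62.8, 268.5]
ee_rot: [180.0, 0.0, 164.6]
force: [0.6, 0.5, 1.3]
gripper_width: 91.2
time_s: 2.7
ee_pos: [493.7, -155.9, 268.1]
ee_rot: [-180.0, -0.0, 134.2]
force: [0.9, 0.3, 0.2]
gripper_width: 91.0
time_s: 3.32
ee_pos: [493.7, -155.7, 268.3]
ee_rot: [-180.0, -0.0, 95.2]
force: [0.1, -0.4, -0.3]
gripper_width: 91.3
```

```bash
python3 - <<'E'
from h import *
np.set_printoptions(precision=1,suppress=True)
s=state();print(s["ee_pos"],s["ee_rot"],s["qpos"])
G={n:grab_frame(n) for n in("top","side")}
a=[G[n]["frame"][y:y+190,x:x+190] for n,y,x in(("top",130,220),("side",40,200))]
cv2.imwrite("pics/b.png",cv2.resize(np.hstack(a),None,fx=2.1,fy=2.1,interpolation=2)[:,:,::-1])
E
```

```text
[ 493.7 -155.7  268.3] [-180.    -0.    95.2] [-18.8  10.7  88.6   0.   80.7 -24. ]
```

View pics/b.png

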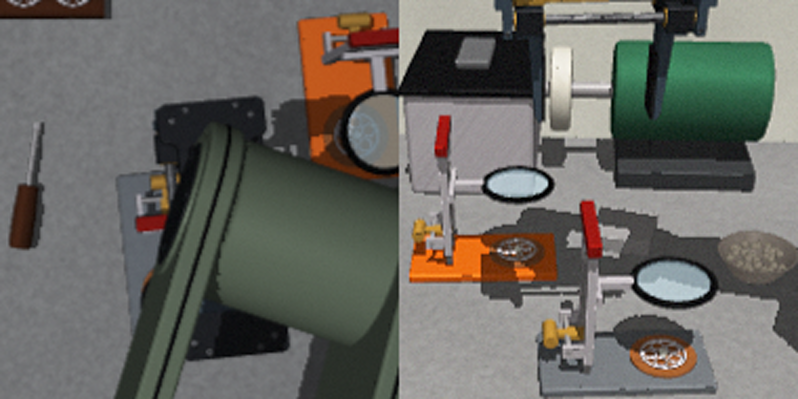

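In the picture the open jaws straddle the red bar above it: the bar is in the side crop at (592,228), with the fingers either side at the top. I descend.

```bash
python3 -m creep '[[0,0,0,30,0,0,0],[0,0,0,30,0,0,0],[0,0,0,25,0,0,0],[0,0,0,15,0,0,0],[0,0,0,12,0,0,0]]'
python3 -m creep '[[0,0,0,0,0,0,0],[0,0,0,0,0,0,0]]'
```

```text
time_s: 4.05
ee_pos: [494.1, -155.8, 156.1]
ee_rot: [180.0, 0.0, 95.1]
force: [0.2, -0.1, 0.0]
gripper_width: 91.2
time_s: 4.3
ee_pos: [494.5, -155.9, 157.3]
ee_rot: [179.9, 0.0, 95.1]
force: [-0.4, -0.6, 0.9]
gripper_width: 91.3
```

```bash
python3 - <<'E'
from h import *
G={n:grab_frame(n) for n in("top","side")}
a=[G[n]["frame"][y:y+190,x:x+190] for n,y,x in(("top",130,220),("side",60,200))]
cv2.imwrite("pics/c.png",cv2.resize(np.hstack(a),None,fx=2.1,fy=2.1,interpolation=2)[:,:,::-1])
E
```

```text
(no output)
```

View pics/c.png

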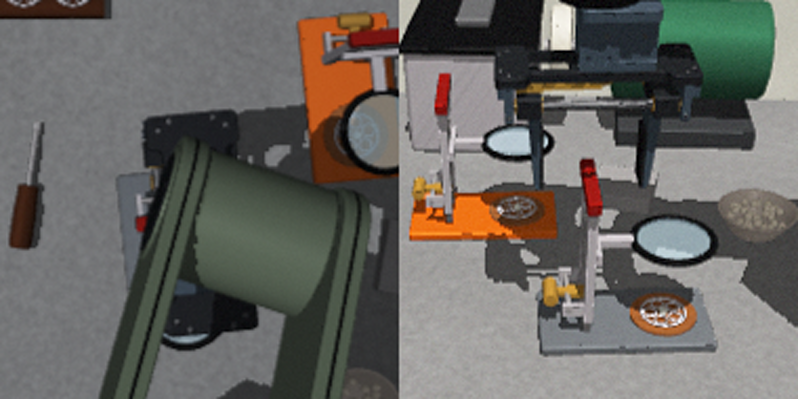

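The fingers hang either side of the bar at (592,190) in the side crop, clear of the lens. I close.

```bash
python3 -m creep '[[1,0,0,0,0,0,0],[1,0,0,0,0,0,0],[1,0,0,0,0,0,0],[1,0,0,0,0,0,0],[1,0,0,0,0,0,0]]' 35
python3 -m creep '[[1,0,0,0,0,0,0],[1,0,0,0,0,0,0],[1,0,0,0,0,0,0],[1,0,0,0,0,0,0]]'
```

```text
time_s: 5.03
ee_pos: [493.8, -155.7, 156.5]
ee_rot: [-180.0, -0.0, 95.1]
force: [-0.2, 0.1, 0.5]
gripper_width: 44.1
time_s: 5.52
ee_pos: [494.1, -155.8, 156.9]
ee_rot: [180.0, 0.0, 95.1]
force: [-0.5, -0.2, 3.4]
gripper_width: 3.9
```

The width is 3.9 mm, well below 14, so this may be a miss. I look.

```bash
python3 - <<'E'
from h import *
np.set_printoptions(precision=1,suppress=True)
s=state();print(s["gripper_width"],s["force"],s["ee_pos"])
G={n:grab_frame(n) for n in("top","side")}
for r,a,c in blobs(G["side"]): print(r,a)
a=[G[n]["frame"][y:y+190,x:x+190] for n,y,x in(("top",130,220),("side",60,200))]
cv2.imwrite("pics/d.png",cv2.resize(np.hstack(a),None,fx=2.1,fy=2.1,interpolation=2)[:,:,::-1])
E
```

```text
3.929009355616902 [-0.5 -0.2  3.4] [ 494.1 -155.8  156.9]
((292.2884826660156, 155.4423065185547), (13.139781951904297, 7.0601806640625), 78.69007110595703) 68.0
((220.15347290039062, 103.96534729003906), (5.4727044105529785, 18.408187866210938), 5.710593223571777) 78.5
```

View pics/d.png

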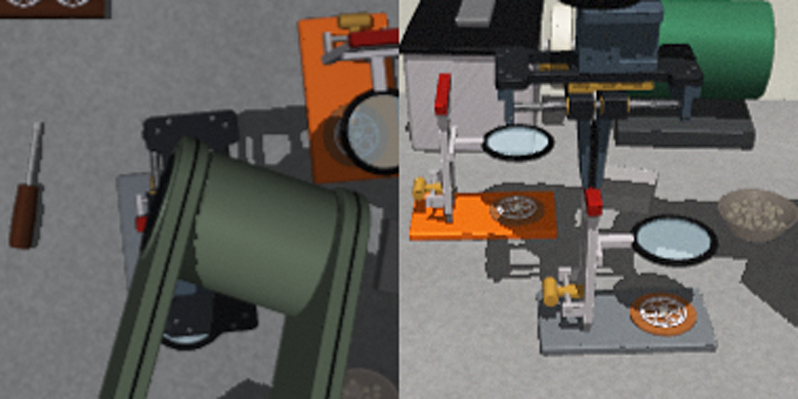

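```bash
python3 - <<'E'
from h import *
np.set_printoptions(precision=1,suppress=True)
g=grab_frame("side");V=np.array(g["view"])
def pr(p):
    q=V[:3,:3]@np.array(p)+V[:3,3];return np.array([g["cx"]+g["fx"]*q[0]/q[2],g["cy"]+g["fy"]*q[1]/q[2]])
for n,p in dict(tcp=(494,-156,157),grasp=(494,-156,176),up=(494,-156,216),barfar=(498,-199,182),barnear=(490,-113,182),nearbot=(490,-113,168),tipnear=(494,-140,157)).items(): print(n,pr(p),(pr(p)-[200,60])*2.1+[399,0])
cv2.imwrite("pics/e.png",cv2.resize(g["frame"][90:190,240:350],None,fx=6,fy=6,interpolation=0)[:,:,::-1])
E
```

```text
tcp [289.8 156. ] [587.6 201.7]
grasp [290.2 148.1] [588.4 185. ]
up [291.  130.6] [590.1 148.3]
barfar [288.5 135.3] [584.8 158.1]
barnear [292.3 156.7] [592.8 203. ]
nearbot [292.  162.8] [592.2 215.8]
tipnear [289.8 160.2] [587.5 210.3]
```

View pics/e.png

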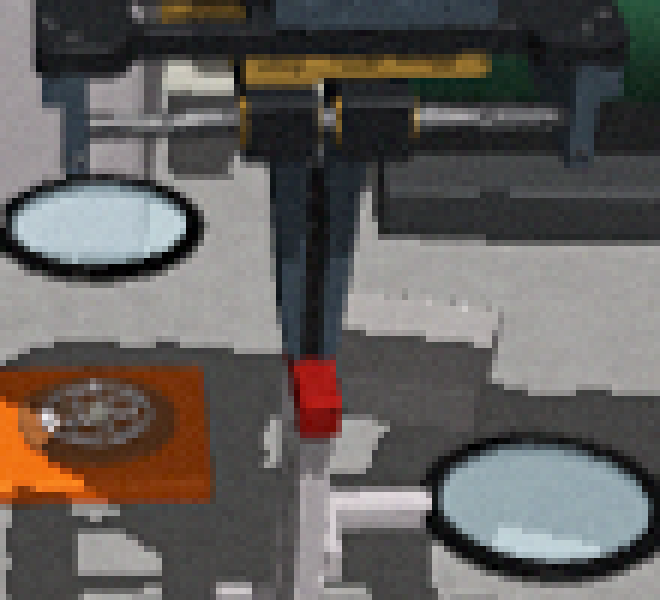

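```bash
python3 -m creep '[[1,0,0,0,0,0,0],[1,0,0,0,0,0,0]]'; python3 -m creep '[[1,0,0,-2,0,0,0],[1,0,0,-2,0,0,0],[1,0,0,0,0,0,0]]'
python3 - <<'E'
from h import *
g=grab_frame("side")
for r,a,c in blobs(g): print(r,a)
cv2.imwrite("pics/f.png",cv2.resize(g["frame"][90:190,240:350],None,fx=6,fy=6,interpolation=0)[:,:,::-1])
E
```

```text
time_s: 5.92
ee_pos: [494.1, -155.8, 156.9]
ee_rot: [180.0, 0.0, 95.1]
force: [-0.5, 0.0, 4.9]
gripper_width: 0.6
time_s: 6.3
ee_pos: [493.9, -155.7, 160.4]
ee_rot: [-180.0, -0.0, 95.1]
force: [-0.2, 0.3, -0.2]
gripper_width: 0.4
((292.2972717285156, 155.28379821777344), (13.480716705322266, 7.069156646728516), 80.53767395019531) 75.0
((220.15347290039062, 103.96534729003906), (5.4727044105529785, 18.408187866210938), 5.710593223571777) 78.5
```

View pics/f.png

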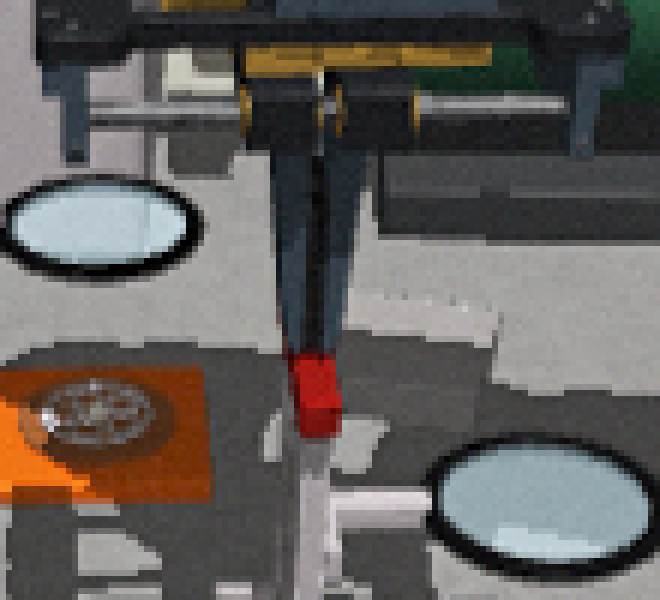

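The jaws shut on air just above the bar. The side view puts the real fingertips at about row 149.7, where z is about 182 at the near finger edge, although the reported TCP is 157. The bar itself fits both views at top z 182. So the fingertips sit about 25 mm higher than reported, and I need to go about 25 mm lower. I lift, open and measure the tips properly before going down.

```bash
python3 -m creep '[[1,0,0,-15,0,0,0],[0.3,0,0,-5,0,0,0],[0.3,0,0,0,0,0,0],[0.3,0,0,0,0,0,0],[0.3,0,0,0,0,0,0]]'; python3 -m creep '[[0.3,0,0,0,0,0,0],[0.3,0,0,0,0,0,0],[0.3,0,0,0,0,0,0],[0.3,0,0,0,0,0,0]]'
python3 - <<'E'
from h import *
print(state()["ee_pos"],state()["gripper_width"],state()["force"])
g=grab_frame("side");V=np.array(g["view"])
def pr(p):
    q=V[:3,:3]@np.array(p)+V[:3,3];return np.array([g["cx"]+g["fx"]*q[0]/q[2],g["cy"]+g["fy"]*q[1]/q[2]])
z=state()["ee_pos"][2]
for dz in(0,10,20,25,30): print(dz,[((pr((494+dx,-140,z+dz))-[240,90])*6).round() for dx in(-32,0,32)])
cv2.imwrite("pics/g.png",cv2.resize(g["frame"][90:190,240:350],None,fx=6,fy=6,interpolation=0)[:,:,::-1])
E
```

```text
time_s: 6.98
ee_pos: [493.6, -155.7, 180.2]
ee_rot: [-180.0, -0.0, 95.1]
force: [0.9, -0.3, -0.6]
gripper_width: 37.7
time_s: 7.48
ee_pos: [493.9, -155.7, 180.5]
ee_rot: [180.0, -0.0, 95.1]
force: [-0.3, 0.1, 0.1]
gripper_width: 64.0
[ 493.8707394  -155.74677145  180.51589695] 63.96090085562683 [-0.34585058  0.05595944  0.11136689]
0 [array([398., 364.]), array([301., 361.]), array([206., 359.])]
10 [array([400., 338.]), array([303., 335.]), array([206., 333.])]
20 [array([402., 311.]), array([304., 309.]), array([207., 306.])]
25 [array([403., 298.]), array([305., 295.]), array([207., 293.])]
30 [array([404., 284.]), array([305., 282.]), array([207., 279.])]
```

View pics/g.png

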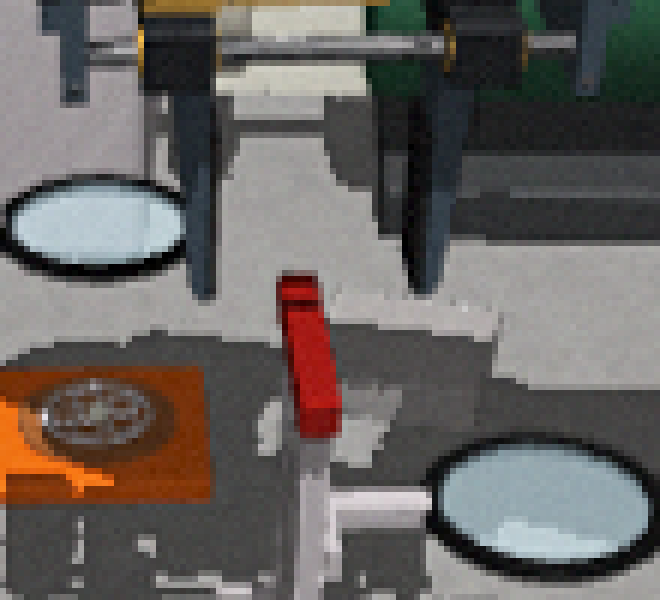

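The tips are at row ~297 in this crop. That fits a +25 mm z offset, and the top view of the gripper plate confirms y is right. I descend 49 mm to a reported z of about 131, so the true tip is at about 156.

```bash
python3 -m creep '[[0.3,0,0,12,0,0,0],[0.3,0,0,12,0,0,0]]'; python3 -m creep '[[0.3,0,0,10,0,0,0],[0.3,0,0,8,0,0,0],[0.3,0,0,7,0,0,0],[0.3,0,0,0,0,0,0]]'
python3 - <<'E'
from h import *
g=grab_frame("side")
cv2.imwrite("pics/i.png",cv2.resize(g["frame"][90:190,240:350],None,fx=6,fy=6,interpolation=0)[:,:,::-1])
E
```

```text
time_s: 7.78
ee_pos: [493.6, -155.6, 155.5]
ee_rot: [-180.0, -0.0, 95.1]
force: [0.7, -0.1, 0.2]
gripper_width: 64.0
time_s: 8.28
ee_pos: [493.6, -155.6, 131.0]
ee_rot: [-179.9, -0.0, 95.1]
force: [-0.1, -1.3, 1.7]
gripper_width: 64.2
```

View pics/i.png

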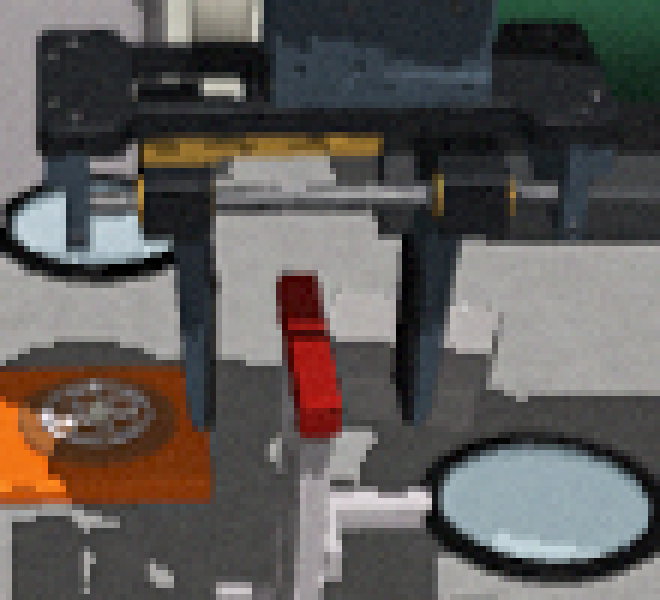

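The fingertips at about row 425 now flank the bar, against an expected 421 for z 156. I close.

```bash
python3 -m creep '[[1,0,0,0,0,0,0],[1,0,0,0,0,0,0],[1,0,0,0,0,0,0],[1,0,0,0,0,0,0],[1,0,0,0,0,0,0]]' 40;python3 -m creep '[[1,0,0,0,0,0,0],[1,0,0,0,0,0,0],[1,0,0,0,0,0,0]]';python3 -m creep '[[1,0,0,0,0,0,0]]'
```

```text
time_s: 8.95
ee_pos: [493.9, -155.7, 131.6]
ee_rot: [180.0, -0.0, 95.1]
force: [0.2, 0.1, 0.8]
gripper_width: 16.7
time_s: 9.32
ee_pos: [493.1, -155.8, 131.5]
ee_rot: [-179.9, -0.0, 95.1]
force: [-4.4, -0.7, 2.6]
gripper_width: 13.8
time_s: 9.45
ee_pos: [493.1, -155.8, 131.5]
ee_rot: [-179.9, -0.0, 95.1]
force: [-4.9, -0.6, 2.6]
gripper_width: 14.0
```

Gripped at 14.0 mm. I lift in small steps while easing the 1 mm side load, aiming for +70 mm.

```bash
python3 -m creep '[[1,0,-0.8,0,0,0,0],[1,0,0,-4,0,0,0],[1,0,0,-4,0,0,0],[1,0,0,-4,0,0,0],[1,0,0,0,0,0,0]]'
python3 - <<'E'
from h import *
g=grab_frame("side")
cv2.imwrite("pics/j.png",cv2.resize(g["frame"][90:240,220:370],None,fx=4,fy=4,interpolation=0)[:,:,::-1])
E
```

```text
time_s: 10.07
ee_pos: [493.1, -155.8, 143.7]
ee_rot: [180.0, -0.0, 95.1]
force: [-0.8, -0.6, -4.7]
gripper_width: 13.7
```

View pics/j.png

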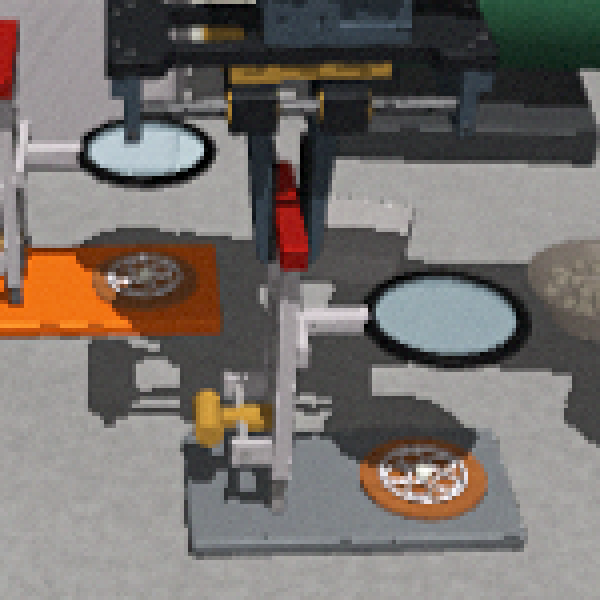

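The frame is up 12 mm, carried at about 4.7 N, and the pawl is level. I continue to +70 mm.

```bash
python3 -m creep '[[1,0,0,-6,0,0,0],[1,0,0,-6,0,0,0],[1,0,0,-6,0,0,0],[1,0,0,-6,0,0,0],[1,0,0,-6,0,0,0]]'; python3 -m creep '[[1,0,0,-6,0,0,0],[1,0,0,-6,0,0,0],[1,0,0,-6,0,0,0],[1,0,0,-6,0,0,0],[1,0,0,-4,0,0,0]]';python3 -m creep '[[1,0,0,0,0,0,0],[1,0,0,0,0,0,0],[1,0,0,0,0,0,0]]'
python3 - <<'E'
from h import *
g=grab_frame("side")
for r,a,c in blobs(g): print(r,a)
cv2.imwrite("pics/k.png",cv2.resize(g["frame"][90:240,220:370],None,fx=4,fy=4,interpolation=0)[:,:,::-1])
E
```

```text
time_s: 10.75
ee_pos: [493.1, -155.8, 174.0]
ee_rot: [180.0, -0.0, 95.1]
force: [-0.9, -0.7, -5.0]
gripper_width: 14.0
time_s: 11.38
ee_pos: [493.1, -155.8, 201.9]
ee_rot: [180.0, -0.0, 95.1]
force: [-0.5, -0.4, -6.5]
gripper_width: 13.8
time_s: 11.75
ee_pos: [493.1, -155.8, 201.4]
ee_rot: [-180.0, -0.0, 95.1]
force: [0.3, -1.2, -4.6]
gripper_width: 13.5
((294.0, 117.5), (25.0, 8.0), 90.0) 134.0
((220.1393585205078, 103.96721649169922), (5.341609001159668, 18.378755569458008), 5.19442892074585) 76.5
```

View pics/k.png

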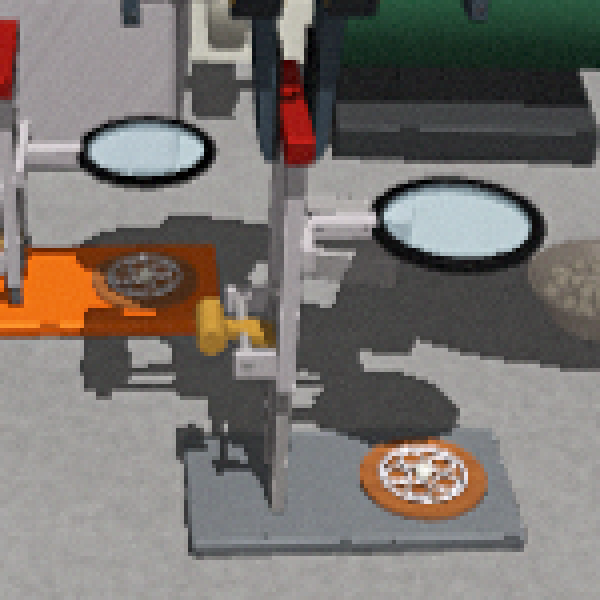

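The frame is at +70 mm. The pawl nose dips slightly because it is already brushing the following rung, which it meets at 66 mm. I lower to +60, let the pawl settle and look.

```bash
python3 -m creep '[[1,0,0,4,0,0,0],[1,0,0,4,0,0,0],[1,0,0,2,0,0,0],[1,0,0,0,0,0,0],[1,0,0,0,0,0,0]]'; python3 -m creep '[[1,0,0,0,0,0,0],[1,0,0,0,0,0,0]]'
python3 - <<'E'
from h import *
g=grab_frame("side")
cv2.imwrite("pics/l.png",cv2.resize(g["frame"][90:240,220:370],None,fx=4,fy=4,interpolation=0)[:,:,::-1])
E
```

```text
time_s: 12.42
ee_pos: [493.1, -155.8, 191.5]
ee_rot: [180.0, -0.0, 95.1]
force: [0.6, -0.4, -5.1]
gripper_width: 13.9
time_s: 12.68
ee_pos: [493.1, -155.8, 191.6]
ee_rot: [180.0, -0.0, 95.1]
force: [-0.4, -0.6, -5.5]
gripper_width: 14.1
```

View pics/l.png

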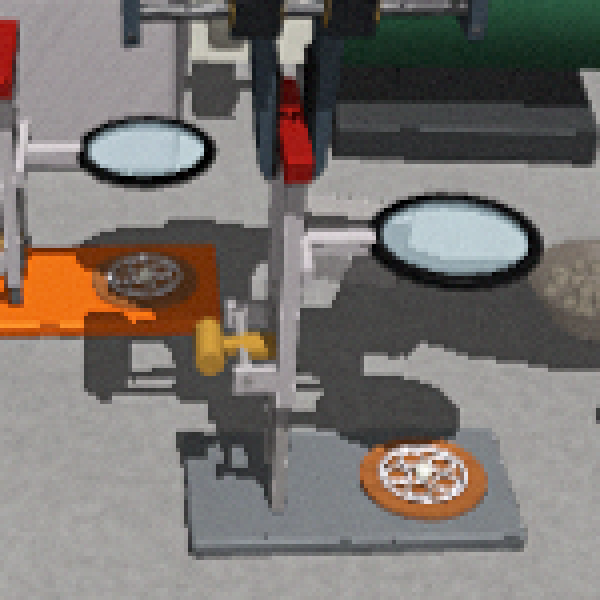

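The pawl is level at (235,345). I lower gently towards a reported z of about 171.5, which is +40 mm, watching the force.

```bash
python3 -m creep '[[1,0,0,4,0,0,0],[1,0,0,4,0,0,0],[1,0,0,4,0,0,0],[1,0,0,3,0,0,0],[1,0,0,0,0,0,0]]'; python3 -m creep '[[1,0,0,2,0,0,0],[1,0,0,1,0,0,0],[1,0,0,0,0,0,0]]'; python3 -m creep '[[1,0,0,1,0,0,0],[1,0,0,1,0,0,0],[1,0,0,0,0,0,0]]'
```

```text
time_s: 13.35
ee_pos: [493.1, -155.8, 176.2]
ee_rot: [-180.0, -0.0, 95.1]
force: [-0.4, -1.0, -5.2]
gripper_width: 13.7
time_s: 13.72
ee_pos: [493.1, -155.8, 173.4]
ee_rot: [180.0, -0.0, 95.1]
force: [1.1, 0.3, -4.9]
gripper_width: 13.8
time_s: 14.1
ee_pos: [493.1, -155.8, 171.5]
ee_rot: [180.0, -0.0, 95.1]
force: [0.9, 0.6, -4.9]
gripper_width: 13.8
```

```bash
python3 -m creep '[[1,0,0,0.7,0,0,0],[1,0,0,0.3,0,0,0],[1,0,0,0,0,0,0]]'; python3 -m creep '[[1,0,0,0.5,0,0,0],[1,0,0,0.5,0,0,0],[1,0,0,0,0,0,0]]'
```

```text
time_s: 14.48
ee_pos: [493.2, -155.8, 171.2]
ee_rot: [180.0, 0.0, 95.1]
force: [-1.0, 1.5, 2.5]
gripper_width: 13.7
time_s: 14.85
ee_pos: [493.2, -155.8, 171.0]
ee_rot: [179.9, 0.0, 95.1]
force: [-2.8, 1.7, 8.0]
gripper_width: 13.9
```

The load moved off the gripper at z 171.1, about +39.6 mm, so the pawl has seated. I take a look before letting go.

```bash
python3 -m creep '[[1,0,0,-0.8,0,0,0],[1,0,0,0,0,0,0]]'
python3 - <<'E'
from h import *
g=grab_frame("side")
cv2.imwrite("pics/m.png",cv2.resize(g["frame"][90:240,220:370],None,fx=4,fy=4,interpolation=0)[:,:,::-1])
E
```

```text
time_s: 15.1
ee_pos: [493.1, -155.8, 171.1]
ee_rot: [180.0, 0.0, 95.1]
force: [-2.3, 1.4, 5.5]
gripper_width: 13.9
```

View pics/m.png

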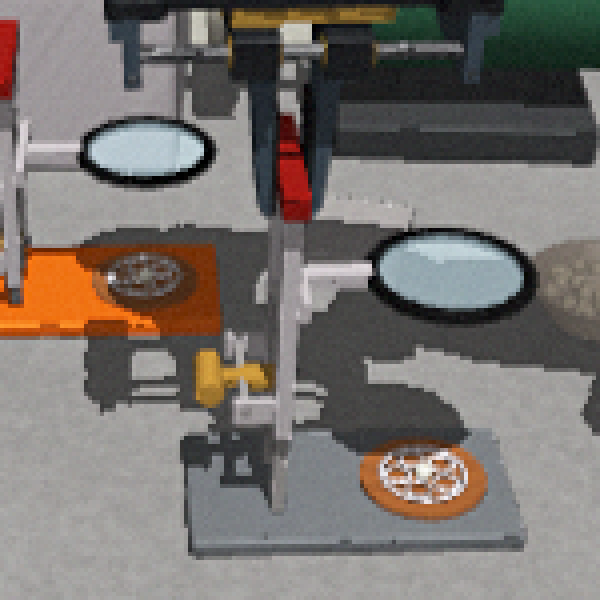

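The pawl is level at (235,375), with the bar's lower edge at row 219 of the crop. I release, opening with the tool held still.

```bash
python3 -m creep '[[0.8,0,0,0,0,0,0],[0.75,0,0,0,0,0,0],[0.7,0,0,0,0,0,0],[0.5,0,0,0,0,0,0],[0.4,0,0,0,0,0,0]]'; python3 -m creep '[[0.3,0,0,0,0,0,0],[0.3,0,0,0,0,0,0],[0.3,0,0,0,0,0,0]]'; python3 -m creep '[[0.3,0,0,-10,0,0,0],[0.3,0,0,-15,0,0,0],[0.3,0,0,-20,0,0,0],[0.3,0,0,-25,0,0,0],[0.3,0,0,-20,0,0,0]]'
```

```text
time_s: 15.78
ee_pos: [493.1, -155.8, 170.2]
ee_rot: [180.0, -0.0, 95.1]
force: [-0.1, 0.4, -0.3]
gripper_width: 44.4
time_s: 16.15
ee_pos: [493.1, -155.8, 170.3]
ee_rot: [180.0, -0.0, 95.1]
force: [-0.3, 0.2, -0.5]
gripper_width: 63.6
time_s: 16.77
ee_pos: [493.5, -155.9, 262.7]
ee_rot: [179.9, 0.1, 95.1]
force: [-0.7, -0.3, -0.8]
gripper_width: 63.9
```

```bash
python3 -m creep '[[0.3,0,0,-15,0,0,0],[0.3,0,0,0,0,0,0],[0.3,0,0,0,0,0,0]]'
python3 - <<'E'
from h import *
g=grab_frame("side");V=np.array(g["view"])
def pr(p):
    q=V[:3,:3]@np.array(p)+V[:3,3];return np.array([g["cx"]+g["fx"]*q[0]/q[2],g["cy"]+g["fy"]*q[1]/q[2]])
print(blobs(g)[0][0], [pr((494,-156,175+r)).round(1) for r in(0,40,80)])
for b in (0,1): print([x[0] for x in blobs(g,b)])
cv2.imwrite("pics/n.png",cv2.resize(g["frame"],(800,600))[:,:,::-1])
E
```

```text
time_s: 17.15
ee_pos: [492.7, -155.7, 274.7]
ee_rot: [-179.9, -0.0, 95.1]
force: [-0.1, -0.1, -0.5]
gripper_width: 63.9
((291.98077392578125, 131.4038543701172), (26.279560089111328, 6.8640642166137695), 78.69007110595703) [array([290.2, 148.5]), array([291. , 131.1]), array([291.8, 112.6])]
[((291.98077392578125, 131.4038543701172), (26.279560089111328, 6.8640642166137695), 78.69007110595703), ((220.15347290039062, 103.96534729003906), (5.4727044105529785, 18.408187866210938), 5.710593223571777)]
[((295.4273986816406, 282.53314208984375), (10.100702285766602, 55.28617477416992), 2.0454084873199463)]
```

View pics/n.png

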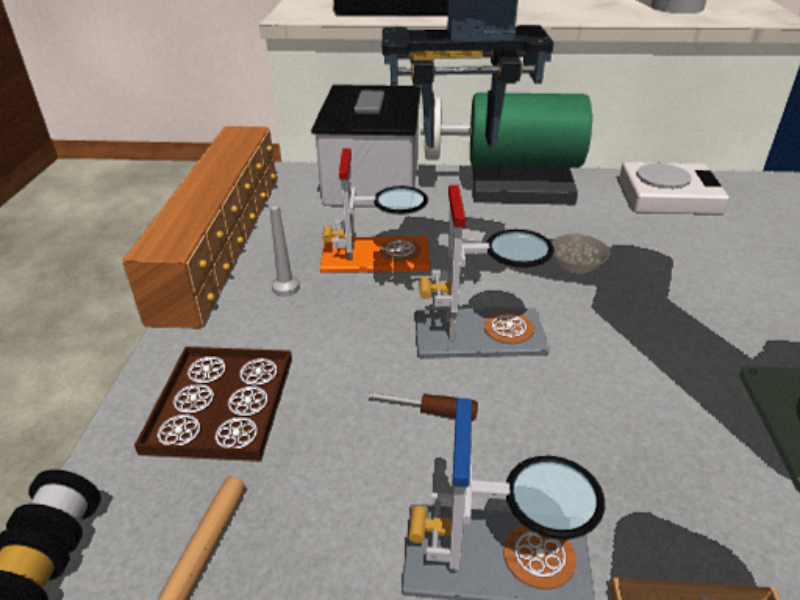

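The red frame stays up without the gripper: its bar is centred at row 131.4, against 131.1 expected for +40 mm. The pawl is level, the blue bar is unmoved at row 282.5, and the gripper is well clear. I hand in.

```bash
python3 -c "from workcell import job_done; print(job_done())"
```

```text
the job is handed in; nothing more can be done
None
```

I lifted the red magnifier's frame by its bar to about +70 mm, then lowered it until the pawl seated one rung up. I let go, backed the gripper clear, and handed in at about 17 s.

**Last checks:**
- **Red frame:** the load moved off the gripper at about +39.6 mm. After release, the bar sat at row 131.4 in the side view, against 131.1 expected for +40 mm.
- **Pawl:** it looks level in the picture; I did not measure its angle.
- **Blue and orange:** the blue bar and the orange look-alike are where they were at the start.
- **Gripper:** it is clear of everything, with readings near zero force.

**What disagreed:** the first grasp closed on air just above the bar, brushing its top with about 5 N. In the pictures the fingertips were about 25 mm higher than the reported tool position. I corrected for that, and the second grasp held at 14 mm, which is the bar's width.

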